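Set a plate blank to its trim line over the board's edge and clamp it

TASK

Set the aluminium blank up for trimming: keeping it flat on the wooden board, push it with the fingertips so that it lies square against the fence and its hatched waste end hangs out over the steel edge, with the white scribed line right above the outer edge of the steel. Then press the yellow handle of the toggle clamp down until the clamp locks the blank in place. Do not pick anything up, and leave the other things on the bench alone.

Things in the scene. Friction and masses are not known exactly. Their poses are not given: they have to be found in the camera images.
- blank: aluminium blank, flat plate 150 (its x) x 95 (its y) x 5 mm, 0.19 kg, loose, flat on the board. Origin: centre of its underside. The 30 mm at its -x end, hatched in black, are the waste; that end points to the board's steel edge at the start, up to 0.12 rad askew. A dark blue dye band with a white scribed line crosses it. Black dots: pilot holes.
- trim_line (a point): middle of the white scribed trim line on the blank's top face, 45 mm from the blank's centre towards the waste end, 30 mm from that end; the line runs along the blank's y
- board: wooden trimming board fixed to the bench. Origin on the bench top; z up, x points away from the steel edge. It spans x -95 to 95, y -115 to 105 mm; top face at z = 30 mm. The steel strip along its -x side forms the edge: outer corner x = -95 mm. Blank home against the fence: its centre at y = -17.5 mm; with the line over the edge also at x = -50 mm.
- saw_edge (a point): point on the outer upper corner of the board's steel edge (board x = -95, y = -17.5, z = 30 mm): where the trim line's middle belongs, 5 mm below the blank's top; the edge runs along the board's y
- fence_face (a point): middle of the foot of the face of the aluminium fence (board x = 0, y = 30, z = 30 mm). The face looks to the board's -y; the fence runs the length of the board along its x, 14 mm thick, 12 mm high above the board's top. The clamp stands behind it, at board x -72 to -28, y 46 to 110 mm.
- clamp_handle (a joint): toggle clamp's handle, rad, relative to the clamp's arm: 0 open as at the start, 2.25 dead centre, locked against its stop at 2.28 (handle and arm level, sprung foot pressing with about 6 N). Moves in the plane board x = -50 mm, stays where it is left, takes 1 to 3 N at its end, up to 12 N just before it locks; brings the arm down with it; past dead centre it stays shut.
- grip_end (a point): centre of the outer end of the handle's yellow grip, a round bar 18 mm thick that runs 72 mm from here to the clamp. Open: at board (-50, 140, 163) mm, grip leaning up and outward (board +y) at 57 degrees from level; push on its side facing the fence, outward and down. Locked: at about board (-50, 172, 73) mm, grip level.
- clamp_pad: sprung spindle with black rubber foot, 16 mm across, at the end of the clamp's arm. Origin on the spindle, 28 mm above the foot's underside. Open, the arm stands up at 72 degrees (top at board y = 35, z = 130 mm); shut, the foot lands on the blank at board (-50, 4) mm.
- oil_bottle: squeeze bottle of cutting oil with red nozzle cap, standing, 52 across, 140 high mm; origin at the centre of its underside; bystander, leave it alone
- marker: white marker with black cap, lying on the bench beside the board, 139 long, 12 thick mm; origin at the centre of its underside; bystander, leave it alone
- scriber: steel scriber, lying, 141 long, 10 thick mm; origin at the centre of its underside; bystander, leave it alone
- deburrer: deburring tool with dark blue handle, lying on the bench beside the clamp, 126 long, 15 thick mm; origin at the centre of its underside; bystander, leave it alone
- angle_0: small drilled aluminium angle clip, lying on the board behind the fence, 75 x 25 x 20 mm; origin at the centre of its underside; bystander, leave it alone
Mind the look-alikes: they are no part of the job. There is more than one size of the blank; the job needs the larger.

How it is judged:
On the way:
1. with the clamp still open, the blank lies flat and square against the fence with its trim line over the board's edge (x of trim_line in the frame of board between -0.099 and -0.091 m and y of trim_line in the frame of board above -0.0205 m and angle between the x axis of blank and the x axis of board, either way round below 0.035 rad and z of blank in the frame of board below 0.033 m and value of joint clamp_handle below 1.2 rad), for 0.2 s.
At the end, for the whole second after the job is handed in: Blank at rest, flat on the board: trim line within 4 mm of straight above the outer steel edge, side within 3 mm of the fence and parallel to it within 0.035 rad; clamp handle down and locked (joint above 2.25 rad), its rubber foot pressing on the blank with more than 3 N (x of trim_line in the frame of board between -0.099 and -0.091 m and y of trim_line in the frame of board above -0.0205 m and angle between the x axis of blank and the x axis of board, either way round below 0.035 rad and z of blank in the frame of board below 0.033 m and value of joint clamp_handle above 2.25 rad and contact force between clamp_pad and blank above 3 N and linear speed of blank below 0.01 m/s); the robot touches nothing.
It fails at once if the blank is lifted more than 10 mm off the board, or tipped (z of blank in the frame of board above 0.04 m or angle between blank's own z axis and vertical above 0.15 rad).
It fails at once if the blank falls off the board (z of blank in the frame of board below 0.022 m).
It fails at once if another thing on the bench is moved by more than 30 mm (distance of any of oil_bottle, marker, scriber, deburrer, angle_0 from where it was at the start of the episode above 0.03 m).
It also fails if it takes over 64 s, if anything falls off the work surface, if the arm or the gripper's body presses on something with over 40 N, if the wrist force passes 120 N, or if a joint passes its speed limit or range.

ROBOT

A 6-joint arm with a two-finger parallel gripper is mounted at the origin on the work surface; the furniture and walls round the work are solid. World frame = base frame: x ahead of the robot, y to its left, z up, the work surface at z = 0. Lengths are in m, angles in rad, forces in N, time in s.
With the tool pointing down it reaches from about 0.225 to 0.875 m from the base axis. Payload 3.4 kg.
Tool frame: the origin (TCP) lies between the finger pads; the fingertips stand 14 mm ahead of it and the grasp point (between the pads) lies 5 mm behind it; z points along the fingers, y is the direction in which the jaws open and shut (so a half turn about z gives the same grasp; the last joint's range is limited). The gripper opens to 85 mm and grips with 20 to 120 N. Pads are 22 mm wide; open, the fingers measure 114 mm over their backs; the gripper's body (76 mm by 85 mm) begins 54 mm behind the grasp point. The pads swing forward as they close: fully open they stand 13 mm farther back than shut.
Start: joints at [1.187, 0.276, 1.505, -0, 1.361, -0.121], TCP at [0.149, 0.555, 0.245] pointing down, gripper open.
Joint ranges: [-2.89, 2.89], [-0.75, 2.08], [0.22, 2.7], [-1.18, 4.32], [0.11, 2.71], [-2.7, 2.7]. Speed limits (rad/s): [2.57, 2.57, 3.14, 3.14, 3.14, 3.14].

INTERFACE

Orientations are given as a unit quaternion [w, x, y, z].
In Python, from rig import manip, get_image, job gives the robot as it stands. The module is installed in compiled form; this text tells all that it offers.
- The arm moves only by the tool step_arm, never from a script. Its argument "moves" is one flat list of numbers, 5 for each row, row after row: the shift along the tool's x, y, z as a fraction of full scale, then the turn about the tool's z as a fraction of full scale, then the gripper's target within -1 to 1 (shut at 1, half-way at 0, fully open at -1). In form: [dx, dy, dz, twist, hand, dx, dy, dz, twist, hand, ...]. A call has 1 to 5 rows; each row is the pose to reach, as a shift and turn from the pose commanded when the call began, along the tool's axes at that moment, turning the shorter way round; what a row does not reach only later rows make up. Full scale, the value 1, is 500 mm for a shift and pi rad for a turn. A row lasts 1/10 s, in which the tool goes at most 50 mm and 8.59 degrees, less where a joint would pass 70% of its speed; a pose out of reach is approached as far as the arm can. A call with a number of a shift or a turn outside -1 to 1 is refused whole. A call with a gripper value outside its range is refused whole. The fingers move at their own pace and stop on an object; "force" is the grip in N (left out, the last holds). Time passes only in rows, so rows that repeat a pose let the fingers close. It gives the time, the measured TCP pose, the force and the opening at its end, in the units of the state.
- manip.get_state(): the state, without advancing time (a new reading comes with each control period).
- get_image(name): name is "scene" or "top" or "wrist"; returns a dict with "frame" (400x640x3 uint8, blue, green, red), "fx", "fy", "cx", "cy" (pixels), "rvec" (rotation vector, rad) and "tvec" (3), from world to camera coordinates, as OpenCV has them; the wrist camera has in their place "T_tool_cam" (4x4, takes a point from camera to tool coordinates, whose origin is the TCP and whose axes are the flange's). Camera axes: x right, y down, z forward; pixel columns grow to the right and rows downward; lengths in m; the calibration is good to about 2 mm. A picture is of the moment at which its call begins: read the wrist's pose just before it. There is no depth.
- job.sign_off(): hands the job in, once; it reports no verdict.
The state is a dict: "clock": time; "qpos": joint angles; "qd": joint speeds; "effort": joint torques, N m; "position": TCP position; "ee_rot": TCP orientation; "contact_force": force on the tool from outside, world axes, zero at the start; "moment": the same for the moment, N m; "width": finger opening in m.
Only numpy, scipy, OpenCV 4.12 (cv2) and the standard library are available. Lean on these libraries where they do the work, as an engineer would, in place of code of your own. Each camera call takes 0.05 s, during which the arm holds its last target. There are 200 camera calls.

## Working session

There is one attempt and no reset: what is moved stays moved. The work goes in short steps, Python scripts to look and compute and a tool call to move; the robot and the scene stay as the last step left them, time stands still between calls to the robot, and variables do not carry over. Pictures are saved under pics/ and viewed, about 8 in all and at most 12, crops included, and the job is handed in when it is done.

Besides the shell and the picture viewer there is one more tool, called as a command line: name --argument value ..., lists and objects as JSON in quotes. step_arm: Moves the arm, as the interface text tells. Its arguments: {"type":"object","properties":{"moves":{"type":"array","items":{"type":"number","minimum":-1,"maximum":1}},"force":{"type":"number"}},"required":["moves"]}

```bash
mkdir -p pics; cat > h.py <<'E'
import numpy as np, cv2
from rig import manip, get_image, job
from scipy.spatial.transform import Rotation as R
def cam(im):
    Rm=cv2.Rodrigues(np.array(im["rvec"],float))[0]; return Rm, np.array(im["tvec"],float).ravel()
def ray(im,uv,z):
    Rm,t=cam(im); c=-Rm.T@t
    d=Rm.T@np.array([(uv[0]-im["cx"])/im["fx"],(uv[1]-im["cy"])/im["fy"],1]); return c+d*(z-c[2])/d[2]
def proj(im,p):
    Rm,t=cam(im); q=Rm@np.array(p)+t; return q[0]/q[2]*im["fx"]+im["cx"], q[1]/q[2]*im["fy"]+im["cy"]
E
python3 - <<'E'
from h import *
import pickle
for n in("scene","top"):
    im=get_image(n); pickle.dump(im,open(n+".pkl","wb")); cv2.imwrite(f"pics/{n}0.png",im["frame"])
    Rm,t=cam(im); print(n,im["fx"],-Rm.T@t,Rm.round(2).tolist())
s=manip.get_state();print({k:np.round(v,3) for k,v in s.items()})
E
```

```text
scene 375.8683646926153 [0.11420338 0.47915295 0.84054623] [[-0.78, -0.62, -0.01], [-0.46, 0.59, -0.66], [0.42, -0.51, -0.75]]
top 475.30341004910747 [ 0.39967783 -0.00778187  1.43687323] [[-0.0, -1.0, -0.01], [-1.0, 0.0, -0.09], [0.09, 0.01, -1.0]]
{'clock': np.float64(0.1), 'qpos': array([ 1.187,  0.277,  1.506,  0.   ,  1.361, -0.121]), 'qd': array([-0.   , -0.   , -0.004,  0.   , -0.001, -0.001]), 'effort': array([ 3.000e-03, -4.177e+01, -2.464e+01, -0.000e+00,  6.000e-03,
        0.000e+00]), 'position': array([0.149, 0.555, 0.245]), 'ee_rot': array([-0.   ,  0.131,  0.991, -0.001]), 'contact_force': array([ 0.19 , -0.621,  0.603]), 'moment': array([-0.022,  0.028, -0.009]), 'width': np.float64(0.086)}
```

View pics/top0.png

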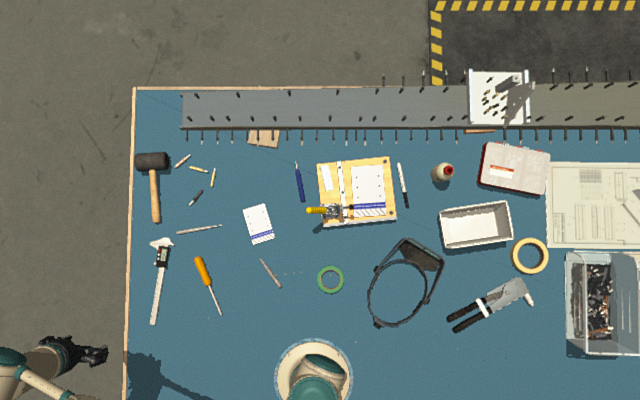

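View pics/scene0.png

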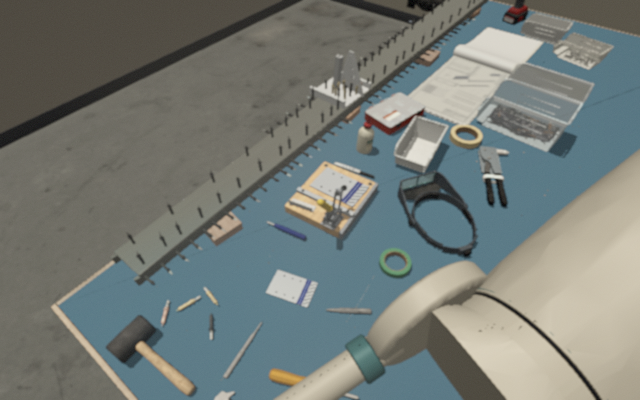

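The top view shows two blanks: one on the bench at (258,223) and one on the wooden board at (368,188). The one on the board, with its waste end toward the robot, fits the description. I'll enlarge it to confirm.

```bash
python3 - <<'E'
from h import *
import pickle
im=pickle.load(open("top.pkl","rb"));f=im["frame"]
cv2.imwrite("pics/crop1.png",cv2.resize(f[148:240,290:415],None,fx=6,fy=6,interpolation=cv2.INTER_CUBIC))
hsv=cv2.cvtColor(f,cv2.COLOR_BGR2HSV)
roi=np.zeros(f.shape[:2],np.uint8);roi[145:240,300:410]=1
w=((hsv[...,0]<35)&(hsv[...,0]>8)&(hsv[...,1]>50)&(hsv[...,2]>120)&(roi>0)).astype(np.uint8)
p=np.argwhere(w)[:,::-1].astype(np.float32)
h=cv2.convexHull(p);print(cv2.approxPolyDP(h,3,True)[:,0].tolist())
for c in cv2.approxPolyDP(h,3,True)[:,0]: print(c,ray(im,c,0.03).round(4))
E
```

```text
[[396.0, 215.0], [323.0, 223.0], [306.0, 211.0], [316.0, 164.0], [388.0, 156.0]]
[396. 215.] [ 0.4769 -0.2464  0.03  ]
[323. 223.] [ 0.4534 -0.0303  0.03  ]
[306. 211.] [0.489 0.02  0.03 ]
[316. 164.] [ 0.6298 -0.0098  0.03  ]
[388. 156.] [ 0.6537 -0.2253  0.03  ]
```

View pics/crop1.png

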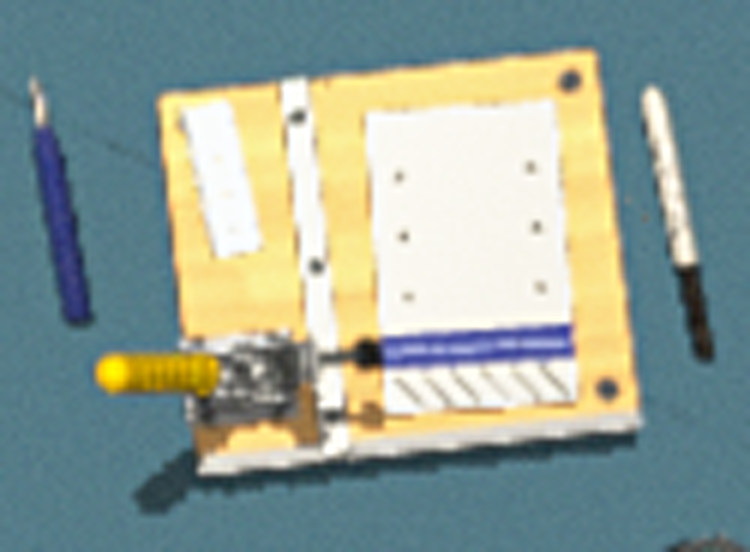

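The crop confirms it: the blank on the board lies between crop corners (366,113), (555,100), (577,400) and (387,413). Its dye band and hatched end face the steel edge, and the clamp foot shows at (370,350). Board yaw is about 0.11 rad and its origin about (0.547, -0.123). I'll move over the board now.

step_arm --moves '[-0.98,-1,-0.06,-0.12,0.2,-0.98,-1,-0.06,-0.12,0.2,-0.98,-1,-0.06,-0.12,0.2,-0.98,-1,-0.06,-0.12,0.2,-0.98,-1,-0.06,-0.12,0.2]'

```text
clock: 0.6
position: [0.2708, 0.3384, 0.2557]
ee_rot: [-0.0, -0.058, 0.998, -0.0]
contact_force: [1.3, 0.4, -0.1]
width: 0.0341
```

```bash
cat >> h.py <<'E'
BO=np.array([0.547,-0.123]);BY=0.111   # board origin, yaw
def b2w(p):
    c,s=np.cos(BY),np.sin(BY); p=np.array(p,float); return np.array([BO[0]+c*p[0]-s*p[1],BO[1]+s*p[0]+c*p[1],p[2]])
def w2b(p):
    c,s=np.cos(BY),np.sin(BY); x,y=p[0]-BO[0],p[1]-BO[1]; return np.array([c*x+s*y,-s*x+c*y,p[2]])
def tool(s=None):
    s=s or manip.get_state(); q=s["ee_rot"]; return np.array(s["position"]),R.from_quat([q[1],q[2],q[3],q[0]]).as_matrix()
def go(pb,jaw):  # target TCP in board frame, jaw direction (rad, board frame)
    p,M=tool(); d=M.T@(b2w(pb)-p)/0.5; y=np.arctan2(M[1,1],M[0,1])-BY
    t=(jaw-y+np.pi/2)%np.pi-np.pi/2
    s=manip.get_state()
    print("tcp_b",w2b(p).round(4),"jaw_b %.3f"%y,"F",np.round(s["contact_force"],1),"w %.3f t %.1f"%(s["width"],s["clock"]),"MOVE",d.round(3),"twist %.3f"%(-t/np.pi))
E
python3 -c "
from h import *
go([-0.02,-0.02,0.27],np.pi/2)"
```

```text
tcp_b [-0.2234  0.4891  0.2557] jaw_b 1.575 F [ 1.3  0.4 -0.1] w 0.034 t 0.6 MOVE [-0.403 -1.02  -0.028] twist 0.001
```

step_arm --moves '[-0.4,-1,-0.03,0,0.2,-0.4,-1,-0.03,0,0.2,-0.4,-1,-0.03,0,0.2,-0.4,-1,-0.03,0,0.2,-0.4,-1,-0.03,0,0.2]'

```text
clock: 1.1
position: [0.3894, 0.1184, 0.2629]
ee_rot: [0.0, -0.057, 0.998, 0.0]
contact_force: [1.0, -0.1, -0.3]
width: 0.0338
```

step_arm --moves '[-0.22,-0.55,-0.01,0,0.2,-0.22,-0.55,-0.01,0,0.2,-0.22,-0.55,-0.01,0,0.2,-0.22,-0.55,-0.01,0,0.2,-0.22,-0.55,-0.01,0,0.2]'

```text
clock: 1.6
position: [0.5082, -0.1017, 0.2668]
ee_rot: [-0.0, -0.057, 0.998, 0.0]
contact_force: [0.6, -0.1, -0.0]
width: 0.0342
```

step_arm --moves '[0,0,0,0,0.2,0,0,0,0,0.2]'

```text
clock: 1.8
position: [0.5077, -0.1005, 0.2661]
ee_rot: [-0.001, -0.056, 0.998, 0.001]
contact_force: [-0.9, 1.1, -0.1]
width: 0.0342
```

```bash
cat >> h.py <<'E'
def wrist(name):
    p,M=tool(); im=get_image("wrist"); T=np.array(im["T_tool_cam"]); 
    Rc=M@T[:3,:3]; c=p+M@T[:3,3]; im["rvec"]=cv2.Rodrigues(Rc.T)[0]; im["tvec"]=-Rc.T@c
    cv2.imwrite(f"pics/{name}.png",im["frame"]); import pickle; pickle.dump(im,open(name+".pkl","wb")); return im
E
python3 -c "
from h import *
go([0.04,-0.02,0.20],np.pi/2)
im=wrist('w1'); R_,t=cam(im); print(w2b(-R_.T@t).round(3),R_.round(2).tolist(),im['fx'])"
```

```text
tcp_b [-0.0366  0.0267  0.2661] jaw_b 1.572 F [-0.9  1.1 -0.1] w 0.034 t 1.8 MOVE [-0.153 -0.094  0.132] twist 0.000
[-0.104  0.024  0.395] [[-0.11, 0.99, 0.0], [0.96, 0.11, 0.26], [0.26, 0.03, -0.96]] 347.884333761
```

View pics/w1.png

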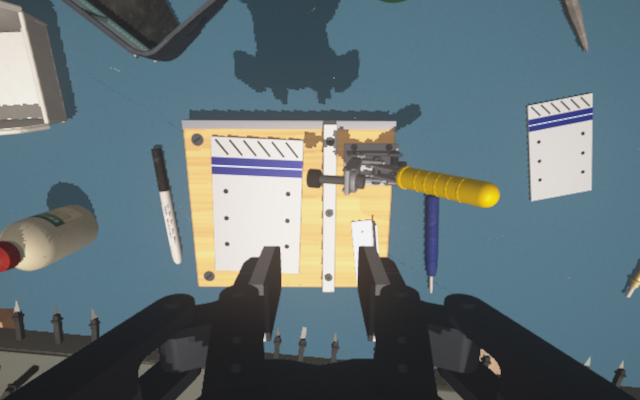

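Wrist view, with image right = board +y and down = board +x: steel edge along row ~122 (columns 183-396), fence at columns 323-335, blank corners about (213,137), (303,137), (299,274), (214,274), white line at row ~167, clamp foot at (314,178). The smaller blank at (560,147) is the look-alike. Next I'll fit the edges.

```bash
cat > meas.py <<'E'
from h import *
import pickle
def edge(img,pts,dirn,n=8):
    """subpixel max |gradient| along dirn (unit px) within +-n around pts; robust line fit; returns 2 pts"""
    out=[]; s=np.arange(-n,n+.01,.25)
    g=cv2.GaussianBlur(img.astype(np.float32),(0,0),.8)
    for p in pts:
        xy=np.array(p)[None]+s[:,None]*np.array(dirn); v=cv2.remap(g,xy[:,0].astype(np.float32)[None],xy[:,1].astype(np.float32)[None],cv2.INTER_LINEAR)[0]
        out.append(xy[np.argmax(np.abs(np.gradient(v)))])
    out=np.array(out,np.float32)
    for _ in range(3):
        vx,vy,x0,y0=cv2.fitLine(out,cv2.DIST_HUBER,0,.01,.01).ravel(); r=(out-[x0,y0])@np.array([-vy,vx]); out=out[np.abs(r)<max(.5,2*np.median(np.abs(r)))]
    return out
def seg(a,b,n=25): return [np.array(a)+(np.array(b)-a)*k for k in np.linspace(0,1,n)]
def fit(im,px,z):  # line in world: point, angle
    w=np.array([ray(im,p,z)[:2] for p in px],np.float32); vx,vy,x,y=cv2.fitLine(w,cv2.DIST_HUBER,0,.001,.001).ravel(); return np.array([x,y]),np.arctan2(vy,vx)
def inter(l1,l2):
    (p,a),(q,b)=l1,l2; A=np.array([[np.cos(a),-np.cos(b)],[np.sin(a),-np.sin(b)]]); k=np.linalg.solve(A,q-p); return p+k[0]*np.array([np.cos(a),np.sin(a)])
E
python3 - <<'E'
from meas import *
im=pickle.load(open("w1.pkl","rb")); f=im["frame"]; hsv=cv2.cvtColor(f,cv2.COLOR_BGR2HSV); S=hsv[...,1]; r=f[...,2]; g=cv2.cvtColor(f,cv2.COLOR_BGR2GRAY)
L={}
L["boardL"]=fit(im,edge(r,seg((186,145),(196,265)),(1,0),5),.03)
L["boardFar"]=fit(im,edge(r,seg((212,288),(240,288)),(0,1),5),.03)
L["steel"]=fit(im,edge(g,seg((205,122),(310,122)),(0,1),3),.03)
L["fence"]=fit(im,edge(S,seg((324,215),(323,280)),(1,0),4),.042)
L["bL"]=fit(im,edge(S,seg((213,185),(214,262)),(1,0),5),.035)
L["bR"]=fit(im,edge(S,seg((301,190),(299,265)),(1,0),5),.035)
L["bFar"]=fit(im,edge(S,seg((220,274),(240,274)),(0,1),5),.035)
L["bNear"]=fit(im,edge(S,seg((218,137),(298,137)),(0,1),5),.035)
for k,v in L.items(): print(k,v[0].round(4),"ang %.3f"%v[1], w2b([*v[0],0])[:2].round(4))
c=[inter(L[a],L[b]) for a,b in(("bL","bNear"),("bR","bNear"),("bR","bFar"),("bL","bFar"))]
print([w2b([*q,0])[:2].round(4).tolist() for q in c]); print(np.linalg.norm(c[0]-c[1]),np.linalg.norm(c[1]-c[2]))
print("far/left corner, want .095,-.115:",w2b([*inter(L["boardL"],L["boardFar"]),0]),"near (-.095):",w2b([*inter(L["boardL"],L["steel"]),0]))
E
```

```text
boardL [ 0.562  -0.2373] ang 0.105 [ 0.0022 -0.1153]
boardFar [ 0.6517 -0.2009] ang -1.452 [ 0.0954 -0.0891]
steel [ 0.4599 -0.1863] ang -1.459 [-0.0935 -0.0532]
fence [ 0.5887 -0.0899] ang 0.095 [0.0451 0.0283]
bL [ 0.5781 -0.2105] ang 0.069 [ 0.0212 -0.0904]
bR [ 0.5584 -0.1167] ang 0.062 [0.012 0.005]
bFar [ 0.6274 -0.1886] ang -1.458 [ 0.0727 -0.0741]
bNear [ 0.4762 -0.1676] ang -1.509 [-0.0753 -0.0365]
[[-0.0777, -0.0863], [-0.073, 0.0091], [0.0725, 0.0021], [0.0727, -0.0926]]
0.095567785 0.1457339
far/left corner, want .095,-.115: [ 0.09561592 -0.11580687  0.        ] near (-.095): [-0.09346571 -0.11473676  0.        ]
```

step_arm --moves '[-0.258,-0.138,0,0,0.2,-0.258,-0.138,0,0,0.2,-0.258,-0.138,0,0,0.2,-0.258,-0.138,0.1,0,0.2,-0.258,-0.138,0.2,0,0.2]'

```text
clock: 2.35
position: [0.6463, -0.1525, 0.1677]
ee_rot: [0.003, -0.058, 0.998, -0.001]
contact_force: [-1.0, 0.8, -1.9]
width: 0.0342
```

step_arm --moves '[0,0,0.1,0,0.2,0,0,0.18,0,0.2,0,0,0.2,0,0.2,0,0,0.2,0,0.2,0,0,0.2,0,0.2]'

```text
clock: 2.85
position: [0.6454, -0.1532, 0.0695]
ee_rot: [0.002, -0.058, 0.998, -0.001]
contact_force: [0.3, 0.2, 0.4]
width: 0.0344
```

```bash
python3 -c "
from h import *
go([0.09,-0.042,0.046],np.pi/2)"
```

```text
tcp_b [ 0.0945 -0.0409  0.0695] jaw_b 1.575 F [0.3 0.2 0.4] w 0.034 t 2.9 MOVE [ 0.009 -0.002  0.047] twist 0.001
```

step_arm --moves '[0.009,0,0.02,0,0.2,0.009,0,0.03,0,0.2,0.009,0,0.036,0,0.2,0.009,0,0.04,0,0.2,0.009,0,0.042,0,0.2]'

```text
clock: 3.35
position: [0.6394, -0.1541, 0.046]
ee_rot: [0.0, -0.057, 0.998, 0.0]
contact_force: [-0.3, 0.3, -0.7]
width: 0.0342
```

step_arm --moves '[0,0,0.002,0,0.2,0,0,0.004,0,0.2,0,0,0.004,0,0.2]'

```text
clock: 3.65
position: [0.6394, -0.154, 0.0439]
ee_rot: [-0.0, -0.057, 0.998, 0.0]
contact_force: [-0.6, 0.8, -0.4]
width: 0.0341
```

step_arm --moves '[0,0,0.002,0,0.2,0,0,0.004,0,0.2,0,0,0.004,0,0.2]'

```text
clock: 3.95
position: [0.6396, -0.1541, 0.0432]
ee_rot: [0.0, -0.057, 0.998, -0.0]
contact_force: [-1.2, 0.9, 6.6]
width: 0.0342
```

step_arm --moves '[0,0,0.002,0,0.2,0,0,0.004,0,0.2,0,0,0.004,0,0.2]'

```text
clock: 4.25
position: [0.6396, -0.1541, 0.0432]
ee_rot: [0.001, -0.057, 0.998, -0.0]
contact_force: [-4.8, 2.4, 15.3]
width: 0.034
```

Board contact is at TCP z 0.0433. I'll lift 2 mm and push toward the edge.

step_arm --moves '[0,0,-0.011,0,0.2,0.014,0,-0.011,0,0.2,0.026,0,-0.011,0,0.2,0.038,0,-0.011,0,0.2,0.05,0,-0.011,0,0.2]'

```text
clock: 4.75
position: [0.6157, -0.1573, 0.0464]
ee_rot: [0.002, -0.057, 0.998, -0.0]
contact_force: [4.5, 1.1, 4.1]
width: 0.0341
```

step_arm --moves '[0.012,0,0,0,0.2,0.024,0,0,0,0.2,0.036,0,0,0,0.2,0.044,0,0,0,0.2,0.05,0,0,0,0.2]'

```text
clock: 5.25
position: [0.5907, -0.1602, 0.0464]
ee_rot: [0.002, -0.057, 0.998, -0.001]
contact_force: [4.3, 0.6, 5.2]
width: 0.034
```

```bash
python3 -c "
from h import *
go([0.038,-0.042,0.0455],np.pi/2)
wrist('w2')"
```

```text
tcp_b [ 0.0394 -0.0419  0.0464] jaw_b 1.573 F [4.3 0.6 5.2] w 0.034 t 5.2 MOVE [ 0.003 -0.     0.002] twist 0.001
```

View pics/w2.png

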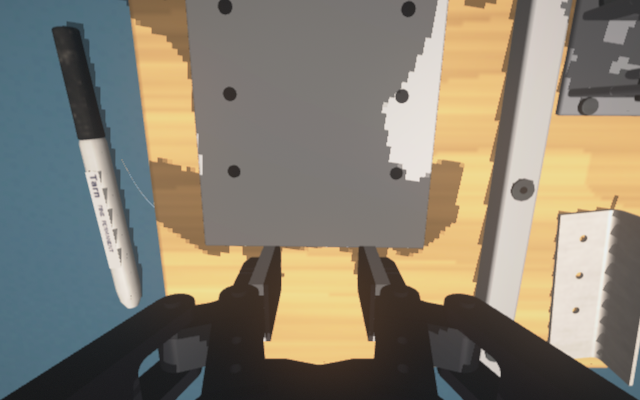

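Both fingertips are touching the blank's end at row 247, and the blank sits square to the tool. I'll back off and go round to its -y side with the jaw turned along board x.

step_arm --moves '[-0.016,0,0,0,0.2,-0.016,0,-0.1,0,0.2,-0.016,-0.1,-0.1,0,0.2,0.05,-0.14,-0.1,0.05,0.2,0.12,-0.14,-0.1,0.1,0.2]'

```text
clock: 5.8
position: [0.5375, -0.2389, 0.0945]
ee_rot: [-0.001, 0.096, 0.995, -0.001]
contact_force: [-1.0, 0.1, 0.1]
width: 0.0342
```

```bash
python3 -c "
from h import *
go([-0.047,-0.112,0.08],0)"
```

```text
tcp_b [-0.0223 -0.1142  0.0945] jaw_b 1.267 F [-1.   0.1  0.1] w 0.034 t 5.8 MOVE [ 0.048 -0.011  0.029] twist 0.403
```

step_arm --moves '[0.048,-0.011,0,0.4,0.2,0.048,-0.011,0,0.4,0.2,0.048,-0.011,0,0.4,0.2,0.048,-0.011,0,0.4,0.2,0.048,-0.011,0,0.4,0.2]'

```text
clock: 6.3
position: [0.5117, -0.2365, 0.0943]
ee_rot: [-0.002, 0.454, 0.891, -0.0]
contact_force: [-0.1, -0.2, -1.4]
width: 0.0342
```

```bash
python3 -c "
from h import *
go([-0.047,-0.112,0.065],0)"
```

```text
tcp_b [-0.0476 -0.1089  0.0943] jaw_b 0.518 F [-0.1 -0.2 -1.4] w 0.034 t 6.3 MOVE [-0.006 -0.002  0.059] twist 0.165
```

step_arm --moves '[-0.006,-0.002,0,0.165,0.2,-0.006,-0.002,0,0.165,0.2,-0.006,-0.002,0,0.165,0.2,-0.006,-0.002,0,0.165,0.2,-0.006,-0.002,0,0.165,0.2]'

```text
clock: 6.8
position: [0.513, -0.2395, 0.0943]
ee_rot: [-0.002, 0.665, 0.747, -0.001]
contact_force: [-0.5, 0.3, 0.4]
width: 0.034
```

```bash
python3 - <<'E'
from meas import *
go([-0.047,-0.112,0.0455],0)
im=wrist('w3')
E
```

```text
tcp_b [-0.0467 -0.112   0.0943] jaw_b 0.006 F [-0.5  0.3  0.4] w 0.034 t 6.8 MOVE [-0.    -0.     0.098] twist 0.002
```

View pics/w3.png

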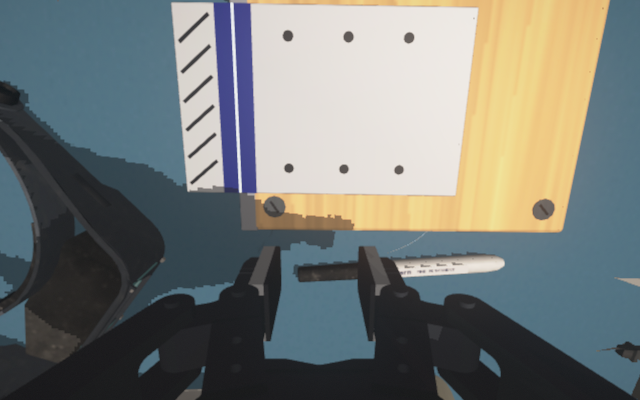

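The blank is square: near side at row ~193, white line at column ~237, waste hanging over the left. I'll check the numbers.

```bash
python3 - <<'E'
from meas import *
im=pickle.load(open("w3.pkl","rb"))
for n,p,z in(("side",(210,190),.035),("side",(450,195),.035),("line",(239,190),.035),("line",(234,60),.035),("far",(456,193),.035),("board",(300,231),.03),("marker",(400,250),.01)): print(n,w2b(ray(im,p,z)).round(4))
E
```

```text
side [-0.1076 -0.091   0.035 ]
side [ 0.0258 -0.0928  0.035 ]
line [-0.0915 -0.0908  0.035 ]
line [-0.0903 -0.0236  0.035 ]
far [ 0.029  -0.0916  0.035 ]
board [-0.0581 -0.1165  0.03  ]
marker [ 0.0065 -0.1364  0.01  ]
```

step_arm --moves '[0,0,0.06,0,0.2,0,0,0.09,0,0.2,0,0,0.097,0,0.2,0,0,0.097,0,0.2,0.012,0,0.097,0,0.2]'

```text
clock: 7.35
position: [0.5145, -0.2349, 0.0477]
ee_rot: [0.001, 0.665, 0.747, 0.0]
contact_force: [0.3, -0.2, 0.6]
width: 0.0341
```

step_arm --moves '[0.01,0,0,0,0.2,0.02,0,0,0,0.2,0.03,0,0,0,0.2,0.04,0,0,0,0.2,0.048,0,0,0,0.2]'

```text
clock: 7.85
position: [0.5121, -0.2111, 0.0482]
ee_rot: [0.002, 0.664, 0.747, -0.0]
contact_force: [1.3, -4.9, 5.4]
width: 0.0335
```

step_arm --moves '[0.004,0,0,0,0.2,0.008,0,0,0,0.2,0.01,0,0,0,0.2]'

```text
clock: 8.15
position: [0.5116, -0.2064, 0.0482]
ee_rot: [0.002, 0.664, 0.747, -0.0]
contact_force: [0.5, -4.0, 6.4]
width: 0.0337
```

```bash
python3 -c "
from h import *
go([-0.047,-0.076,0.0455],0)"
```

```text
tcp_b [-0.0444 -0.0789  0.0482] jaw_b 0.007 F [ 0.5 -4.   6.4] w 0.034 t 8.2 MOVE [ 0.006 -0.005  0.005] twist 0.002
```

```bash
python3 -c "
from h import *
im=wrist('w4')"
```

```text
(no output)
```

View pics/w4.png

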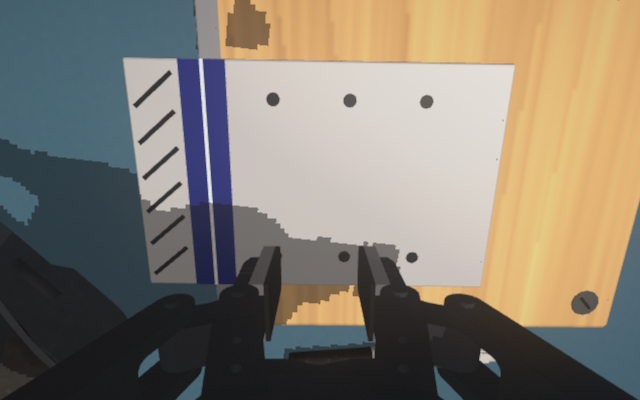

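The fingertips (row 247) have slid on top of the blank, whose side is at row ~285. I'll lift, back off and go lower.

step_arm --moves '[0,0,-0.02,0,0.2,-0.03,0,-0.02,0,0.2,-0.07,0,-0.02,0,0.2,-0.07,0,0,0,0.2,-0.07,0,0.002,0,0.2]'

```text
clock: 8.7
position: [0.5133, -0.2404, 0.0442]
ee_rot: [-0.002, 0.665, 0.746, -0.0]
contact_force: [-1.3, -0.1, -0.4]
width: 0.0343
```

step_arm --moves '[0,0,0,0,0.2,0,0,0,0,0.2]'

```text
clock: 8.9
position: [0.514, -0.2396, 0.0455]
ee_rot: [-0.001, 0.665, 0.747, 0.0]
contact_force: [-0.2, 0.1, 0.5]
width: 0.0341
```

```bash
python3 -c "
from h import *
go([-0.047,-0.076,0.0445],0)
im=pickle=__import__('pickle').load(open('w4.pkl','rb'))
for n,p,z in(('side',(155,284),.035),('side',(470,286),.035),('line',(219,282),.035),('line',(203,70),.035),('far',(482,286),.035),('fside',(130,57),.035),('fside',(500,65),.035)): print(n,w2b(ray(im,p,z)).round(4))"
```

```text
tcp_b [-0.0458 -0.1122  0.0455] jaw_b 0.006 F [-0.2  0.1  0.5] w 0.034 t 8.9 MOVE [ 0.072 -0.002  0.002] twist 0.002
side [-0.1183 -0.0909  0.035 ]
side [ 0.0242 -0.091   0.035 ]
line [-0.0894 -0.0897  0.035 ]
line [-0.0891 -0.      0.035 ]
far [ 0.0296 -0.091   0.035 ]
fside [-0.1163  0.0044  0.035 ]
fside [0.0241 0.0025 0.035 ]
```

step_arm --moves '[0.01,0,0.002,0,0.2,0.02,0,0.003,0,0.2,0.028,0,0.003,0,0.2,0.034,0,0.003,0,0.2,0.042,0,0.003,0,0.2]'

```text
clock: 9.4
position: [0.5121, -0.219, 0.0447]
ee_rot: [0.0, 0.665, 0.747, -0.0]
contact_force: [0.3, -1.2, -0.2]
width: 0.0342
```

step_arm --moves '[0.006,0,0,0,0.2,0.012,0,0,0,0.2,0.018,0,0,0,0.2]'

```text
clock: 9.7
position: [0.5111, -0.2102, 0.0447]
ee_rot: [0.0, 0.665, 0.747, 0.0]
contact_force: [0.3, -1.2, 0.1]
width: 0.0339
```

```bash
python3 -c "
from h import *
go([-0.047,-0.076,0.0445],0)
wrist('w5')"
```

```text
tcp_b [-0.0454 -0.0827  0.0447] jaw_b 0.006 F [ 0.3 -1.2  0.1] w 0.034 t 9.7 MOVE [ 0.013 -0.003  0.   ] twist 0.002
```

View pics/w5.png

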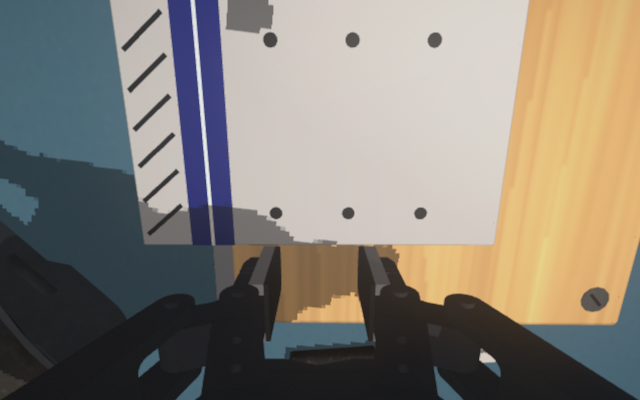

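The fingertips now push on the side (row 244) with 1.2 N. I'll continue to the fence.

step_arm --moves '[0.006,0,0,0,0.2,0.01,0,0,0,0.2,0.012,0,0,0,0.2,0.014,0,0,0,0.2]'

```text
clock: 10.15
position: [0.5102, -0.2034, 0.0446]
ee_rot: [0.0, 0.665, 0.747, -0.0]
contact_force: [0.8, -2.5, 0.2]
width: 0.0342
```

step_arm --moves '[0.002,0,0,0,0.2,0.003,0,0,0,0.2]'

```text
clock: 10.35
position: [0.5099, -0.2029, 0.0446]
ee_rot: [0.001, 0.664, 0.747, -0.001]
contact_force: [-1.8, -5.9, -0.2]
width: 0.0341
```

The fence is reached, with force rising to 6 N. Now I'll measure the line against the steel edge.

```bash
python3 - <<'E'
from meas import *
go([-0.047,-0.076,0.0445],0)
im=wrist('w6'); f=im["frame"]
cv2.imwrite("pics/c6.png",cv2.resize(f[0:330,100:300],None,fx=2.6,fy=1.8,interpolation=cv2.INTER_CUBIC))
b=f[...,2].astype(int)
for r in (30,80,130,180,200,230,240): 
    seg_=f[r,150:260].astype(int); print(r,''.join('B' if (p[0]>p[2]+40) else ('W' if p.min()>110 else '.') for p in seg_))
for r in (250,260,270): print(r,f[r,190:250].tolist()[::3])
E
```

```text
tcp_b [-0.0458 -0.0753  0.0446] jaw_b 0.006 F [-1.8 -5.9 -0.2] w 0.034 t 10.3 MOVE [-0.001 -0.002  0.   ] twist 0.002
30 WWWWWWWWWWWWWWWWWWWWWWBBBBBBBBBBBBBBBBBBBBBBWWWWWBBBBBBBBBBBBBBBBBBBBBBWWWWWWWWWW.............................
80 WWWWWWWWWWWWWWWWWWWWWWWWWWWBBBBBBBBBBBBBBBBBBBBBWWWWBBBBBBBBBBBBBBBBBBBBBBWWWWWWWWWWWWWWWWWWWWWWWWWWWWWWWWWWWW
130 WWWWWWWWWWWWWWWWWWWWWWWWWWWWWWW.BBBBBBBBBBBBBBBBBBBBWWWWBBBBBBBBBBBBBBBBBBBBBWWWWWWWWWWWWWWWWWWWWWWWWWWWWWWWWW
180 WWWWWWWWWWWWWW......WWWWWWWWWWWWWWWW.BBBBBBBBBBBBBBBBBBBWWWWBBBBBBBBBBBBBBBBBBBBWWWWWWWWWWWWWWWWWWWWWWWWWWWWWW
200 WWWWWWWWWWWWWWWWWWWWWWWWWWWWWWWWWWWWWWBBBBBBBBBBBBBBBBBBBBWWWWBBBBBBBBBBBBBBBBBBBWWWWWWWWWWWWWWWWWWWWWWWWWWWWW
230 .............................................................WW...............................................
240 .............................................................WWW..............................................
250 [[74, 66, 52], [73, 65, 51], [72, 64, 50], [73, 65, 51], [72, 65, 51], [73, 65, 51], [72, 65, 51], [72, 65, 51], [73, 70, 68], [85, 85, 87], [86, 85, 87], [86, 85, 88], [86, 86, 88], [86, 86, 88], [86, 86, 88], [73, 106, 135], [73, 105, 134], [72, 103, 132], [72, 102, 131], [73, 104, 133]]
260 [[72, 64, 49], [72, 65, 50], [72, 64, 51], [72, 64, 50], [72, 64, 50], [71, 63, 49], [72, 64, 50], [72, 64, 50], [72, 65, 56], [85, 85, 87], [84, 84, 86], [85, 85, 87], [85, 85, 87], [84, 85, 87], [85, 86, 88], [72, 104, 134], [73, 105, 135], [71, 103, 132], [70, 102, 130], [46, 54, 65]]
270 [[71, 64, 49], [72, 64, 50], [71, 63, 49], [71, 64, 49], [72, 64, 49], [71, 64, 49], [72, 63, 49], [73, 64, 50], [71, 64, 49], [84, 83, 86], [85, 84, 86], [85, 85, 87], [84, 84, 86], [84, 84, 87], [84, 84, 86], [72, 95, 117], [72, 105, 135], [35, 34, 36], [36, 35, 37], [34, 35, 36]]
```

View pics/c6.png

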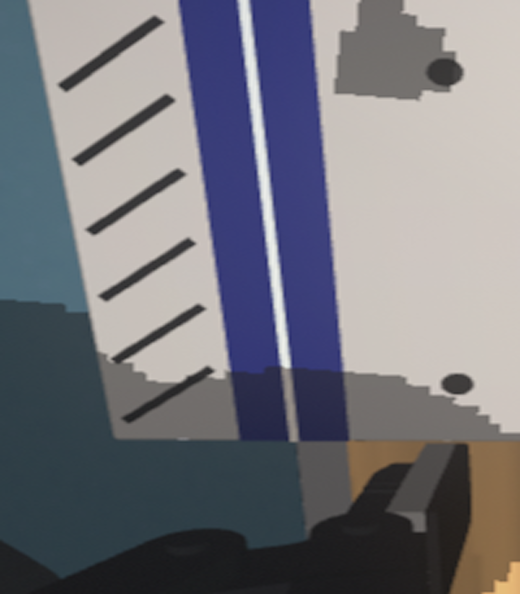

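```bash
python3 - <<'E'
from meas import *
im=pickle.load(open("w6.pkl","rb"))
for n,p,z in(('line',(212,240),.035),('line',(209.5,200),.035),('line',(199.5,80),.035),('line',(194,30),.035),('steel',(213.5,250),.03),('steel',(215.2,270),.03),('side',(160,243),.035),('side',(480,244),.035)): print(n,w2b(ray(im,p,z)).round(4))
E
```

```text
line [-0.0913 -0.0644  0.035 ]
line [-0.0909 -0.0469  0.035 ]
line [-0.0911 -0.0002  0.035 ]
line [-0.0916  0.0169  0.035 ]
steel [-0.0926 -0.0712  0.03  ]
steel [-0.0925 -0.0809  0.03  ]
side [-0.1135 -0.066   0.035 ]
side [ 0.0228 -0.0654  0.035 ]
```

The line is 1.3 mm inside the steel edge in the same view (tolerance 4 mm). It is parallel, and the side is at y = -0.0655 against -0.065 ideal, so I'll accept this. I'll retreat and go to the handle with the fingers shut.

step_arm --moves '[-0.016,0,0,0,0.2,-0.016,0,-0.1,0,0.2,-0.016,0,-0.2,0,1,-0.016,0,-0.3,0,1,-0.016,0,-0.4,0,1]'

```text
clock: 10.9
position: [0.5105, -0.2092, 0.2463]
ee_rot: [-0.001, 0.665, 0.747, 0.001]
contact_force: [0.7, -0.3, 0.9]
width: 0.0002
```

step_arm --moves '[0,-0.008,-0.06,0,1,0.1,-0.008,-0.06,0,1,0.2,-0.008,-0.06,0,1,0.3,-0.008,-0.06,0,1,0.37,-0.008,-0.06,0,1]'

```text
clock: 11.4
position: [0.4842, -0.0235, 0.2746]
ee_rot: [-0.001, 0.664, 0.747, 0.001]
contact_force: [0.7, -0.2, -0.1]
width: 0.0
```

step_arm --moves '[0,0,0,0,1,0,0,0,0,1]'

```text
clock: 11.6
position: [0.4852, -0.0258, 0.2746]
ee_rot: [-0.0, 0.664, 0.748, 0.0]
contact_force: [-0.2, -0.5, -0.8]
width: -0.0
```

```bash
python3 - <<'E'
from h import *
import pickle
go([-0.05,0.098,0.160],0)
im=get_image("scene"); pickle.dump(im,open("s2.pkl","wb"));f=im["frame"]
u,v=map(int,proj(im,b2w([-.05,.1,.12])));print(u,v,proj(im,b2w([-.05,.14,.163])))
a=f[v-60:v+60,u-80:u+80];A=cv2.resize(a,None,fx=4,fy=4,interpolation=cv2.INTER_CUBIC);cv2.imwrite("pics/s2.png",A)
E
```

```text
tcp_b [-0.0506  0.1034  0.2746] jaw_b 0.008 F [-0.2 -0.5 -0.8] w -0.000 t 11.6 MOVE [-0.011  0.001  0.229] twist 0.002
329 203 (np.float64(320.82248946997765), np.float64(202.19679442302925))
```

View pics/s2.png

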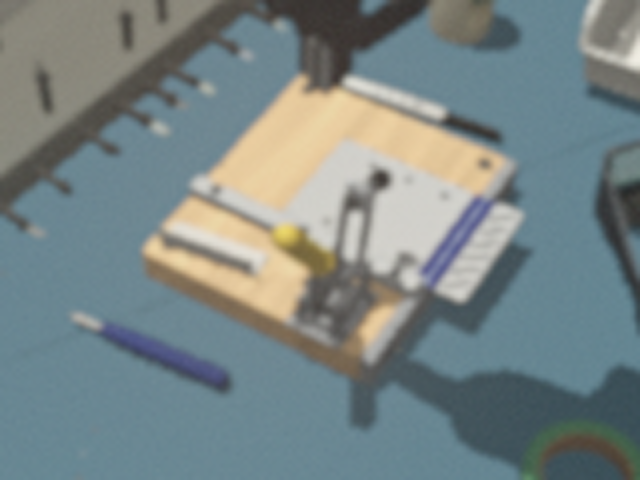

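The scene view shows the blank's waste end hanging over the steel edge and the clamp open. The yellow grip end is at crop (287,235), i.e. pixel (320.8,201.8), against the predicted (320.8,202.2), so the board pose is confirmed. I'll lower inside the grip and push along its arc.

step_arm --moves '[-0.011,0,0,0,1,-0.011,0,0.08,0,1,-0.011,0,0.16,0,1,-0.011,0,0.219,0,1,-0.011,0,0.219,0,1]'

```text
clock: 12.15
position: [0.4831, -0.0329, 0.1612]
ee_rot: [-0.004, 0.666, 0.746, -0.002]
contact_force: [-0.5, 0.4, -0.7]
width: 0.0001
```

step_arm --moves '[0.025,0,0,0,1,0.036,0,0.009,0,1,0.045,0,0.019,0,1,0.054,0,0.029,0,1,0.062,0,0.041,0,1]'

```text
clock: 12.65
position: [0.4837, -0.0007, 0.1455]
ee_rot: [0.002, 0.665, 0.747, 0.001]
contact_force: [2.5, -0.2, 3.8]
width: 0.0001
```

```bash
python3 - <<'E'
from h import *
go([-0.05,0.1322,0.1385],0)
im=get_image("scene");f=im["frame"];hsv=cv2.cvtColor(f,cv2.COLOR_BGR2HSV);m=(hsv[...,0]>20)&(hsv[...,0]<32)&(hsv[...,1]>170)
m[:,:280]=0;m[:,370:]=0;m[:160]=0;m[250:]=0
p=np.argwhere(m);print(len(p),p.min(0),p.max(0),p.mean(0));print([proj(im,b2w(q)) for q in([-.05,.14,.163],[-.05,.165,.13],[-.05,.172,.073])])
E
```

```text
tcp_b [-0.0494  0.1286  0.1455] jaw_b 0.006 F [ 2.5 -0.2  3.8] w 0.000 t 12.7 MOVE [ 0.007 -0.001  0.014] twist 0.002Traceback (most recent call last):
  File "<stdin>", line 5, in <module>
    return umr_minimum(a, axis, None, out, keepdims, initial, where)
ValueError: zero-size array to reduction operation minimum which has no identity
```

step_arm --moves '[0.007,0,0.012,0,1,0.013,0,0.025,0,1,0.017,0,0.038,0,1,0.021,0,0.051,0,1,0.023,0,0.064,0,1]'

```text
clock: 13.2
position: [0.4805, 0.0106, 0.1117]
ee_rot: [-0.001, 0.665, 0.747, -0.0]
contact_force: [-0.9, 0.2, 1.4]
width: -0.0001
```

```bash
python3 - <<'E'
from h import *
go([-0.05,0.1407,0.095],0)
im=get_image("scene");f=im["frame"]
cv2.imwrite("pics/s3.png",cv2.resize(f[143:263,249:409],None,fx=4,fy=4,interpolation=cv2.INTER_CUBIC))
E
```

```text
tcp_b [-0.0513  0.1401  0.1117] jaw_b 0.006 F [-0.9  0.2  1.4] w -0.000 t 13.2 MOVE [0.001 0.003 0.033] twist 0.002
```

View pics/s3.png

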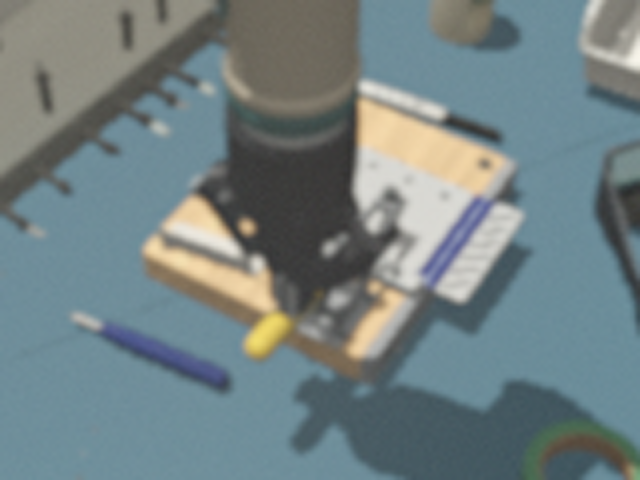

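The grip, at crop (268,335), is nearly level under the fingertips, and the arm has come down over the blank. I'll press on.

step_arm --moves '[0.001,0,0.008,0,1,0.001,0,0.016,0,1,0.001,0,0.024,0,1,0.001,0,0.03,0,1,0.001,0,0.033,0,1]'

```text
clock: 13.75
position: [0.4813, 0.0112, 0.097]
ee_rot: [-0.0, 0.665, 0.747, 0.001]
contact_force: [-2.8, 3.0, 13.2]
width: 0.0003
```

step_arm --moves '[0,0,0.002,0,1,0,0,0.004,0,1,0,0,0.004,0,1]'

```text
clock: 14.05
position: [0.4813, 0.0115, 0.0957]
ee_rot: [0.0, 0.665, 0.747, 0.001]
contact_force: [-3.3, 3.2, 14.8]
width: -0.0003
```

step_arm --moves '[0,0,0.002,0,1,0,0,0.004,0,1,0,0,0.006,0,1,0,0,0.006,0,1]'

```text
clock: 14.45
position: [0.4814, 0.0118, 0.0932]
ee_rot: [-0.0, 0.665, 0.747, 0.001]
contact_force: [-4.9, 5.3, 17.2]
width: -0.0003
```

step_arm --moves '[0,0,0.002,0,1,0,0,0.004,0,1,0,0,0.006,0,1,0,0,0.006,0,1]'

```text
clock: 14.85
position: [0.4814, 0.0121, 0.0905]
ee_rot: [-0.0, 0.665, 0.747, 0.002]
contact_force: [-4.5, 5.7, 20.4]
width: -0.0
```

step_arm --moves '[0,0,0.002,0,1,0,0,0.004,0,1,0,0,0.006,0,1,0,0,0.006,0,1]'

```text
clock: 15.25
position: [0.4814, 0.0124, 0.0876]
ee_rot: [-0.0, 0.665, 0.747, 0.002]
contact_force: [-4.5, 6.8, 22.4]
width: -0.0
```

Height is below the nominal locked grip top and the force is only creeping up, so I'll lift off and look.

step_arm --moves '[0,0,-0.02,0,1,0,0,-0.1,0,1,0,0,-0.2,0,1,0,0,-0.3,0,1,0,0,-0.4,0,1]'

```text
clock: 15.75
position: [0.4807, 0.0107, 0.287]
ee_rot: [0.0, 0.665, 0.747, 0.0]
contact_force: [0.3, -0.3, -0.1]
width: -0.0003
```

step_arm --moves '[-0.1,0.1,0,0,1,-0.2,0.2,0,0,1,-0.3,0.3,0,0,1,-0.4,0.3,0,0,1,-0.4,0.3,0,0,1]'

```text
clock: 16.25
position: [0.6526, -0.1687, 0.2845]
ee_rot: [-0.0, 0.664, 0.747, 0.0]
contact_force: [0.5, 0.2, 0.2]
width: -0.0001
```

```bash
python3 - <<'E'
from h import *
import pickle
go([-0.05,0.14,0.1],0)
im=get_image("scene"); pickle.dump(im,open("s4.pkl","wb"));f=im["frame"]
t=get_image("top"); pickle.dump(t,open("t4.pkl","wb"))
A=cv2.resize(f[150:240,270:390],(780,585),interpolation=cv2.INTER_CUBIC)
cv2.imwrite("pics/s4.png",A)
for q in([-.05,.172,.073],[-.05,.1,.073],[-.05,.14,.163],[-.05,.004,.035],[-.095,-.065,.035],[-.095,.03,.035]):
    u,v=proj(im,b2w(q)); print(q,round((u-270)*6.5),round((v-150)*6.5))
E
```

```text
tcp_b [ 0.0999 -0.0571  0.2845] jaw_b 0.006 F [0.5 0.2 0.2] w -0.000 t 16.2 MOVE [ 0.396 -0.297  0.369] twist 0.002
[-0.05, 0.172, 0.073] 287 544
[-0.05, 0.1, 0.073] 382 423
[-0.05, 0.14, 0.163] 330 339
[-0.05, 0.004, 0.035] 493 334
[-0.095, -0.065, 0.035] 656 275
[-0.095, 0.03, 0.035] 556 414
```

View pics/s4.png

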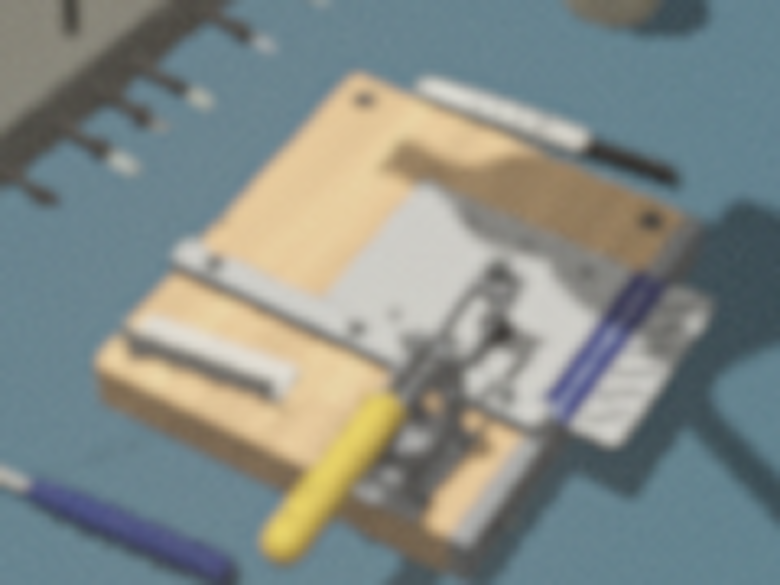

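The clamp is shut: grip end at (283,545) against the predicted locked (287,544), foot on the blank at (495,330) against predicted (493,334), and the dye band along the steel edge. One last numeric check of the line from the wrist camera.

step_arm --moves '[-0.15,-0.1,0,0,1,-0.15,-0.2,0,0,1,-0.15,-0.29,0,0,1,-0.15,-0.29,0,0,1,-0.15,-0.29,0,0,1]'

```text
clock: 16.85
position: [0.5128, -0.259, 0.2854]
ee_rot: [-0.001, 0.666, 0.746, -0.0]
contact_force: [0.0, -0.9, 0.7]
width: 0.0001
```

```bash
python3 - <<'E'
from meas import *
go([-0.05,-0.1,0.2845],0)
im=wrist("w9");f=im["frame"].astype(int)
def P(x,y,z): return np.array(proj(im,b2w([x,y,z])))
# white line: brightest along board x near -0.094, within the dye
def scan(y,z,x0,x1,fn):
    xs=np.arange(x0,x1,.0003); v=[]
    for x in xs:
        u=P(x,y,z).astype(np.float32); v.append(cv2.remap(f.astype(np.float32),u[:1][None],u[1:][None],cv2.INTER_LINEAR)[0,0])
    return xs,np.array(v)
for y in(-.06,-.05,-.04,-.03,-.02,-.01,.01,.02):
    xs,v=scan(y,.035,-.103,-.083,0); print("line y",y,"x %.4f"%xs[np.argmax(v[:,2])], v[:,2].max().round(), v[:,2].min().round())
for y in(-.10,-.09,-.08,-.075,.035,.04):
    xs,v=scan(y,.03,-.105,-.089,0); g=np.abs(np.gradient(v.sum(1))); print("steel y",y,"x %.4f"%xs[np.argmax(g)],g.max().round())
for x in(-.03,-.015,0,.015):
    ys=np.arange(-.08,-.05,.0003); v=[]
    for y in ys:
        u=P(x,y,.035).astype(int); v.append(f[u[1],u[0],0])
    print("side x",x,"y %.4f"%ys[np.argmax(np.gradient(np.convolve(v,np.ones(5)/5,'same')[5:-5]))+5])
E
```

```text
tcp_b [-0.0491 -0.1314  0.2854] jaw_b 0.003 F [ 0.  -0.9  0.7] w 0.000 t 16.9 MOVE [ 0.063 -0.002  0.002] twist 0.001
line y -0.06 x -0.1021 229.0 79.0
line y -0.05 x -0.1018 222.0 79.0
line y -0.04 x -0.1015 228.0 79.0
line y -0.03 x -0.1030 228.0 79.0
line y -0.02 x -0.1009 219.0 78.0
line y -0.01 x -0.1015 228.0 76.0
line y 0.01 x -0.1015 225.0 73.0
line y 0.02 x -0.1021 226.0 70.0
steel y -0.1 x -0.0930 42.0
steel y -0.09 x -0.0927 43.0
steel y -0.08 x -0.0924 40.0
steel y -0.075 x -0.0921 35.0
steel y 0.035 x -0.0903 55.0
steel y 0.04 x -0.1050 0.0
side x -0.03 y -0.0668
side x -0.015 y -0.0668
side x 0 y -0.0665
side x 0.015 y -0.0665
```

```bash
python3 - <<'E'
from meas import *
im=pickle.load(open("w9.pkl","rb"));f=im["frame"].astype(np.float32)
for y in(-.06,-.045,-.03,-.018,.01,.02):
    xs=np.arange(-.102,-.08,.0005); v=[]
    for x in xs:
        u=np.array(proj(im,b2w([x,y,.035])),np.float32); v.append(cv2.remap(f,u[:1][None],u[1:][None],cv2.INTER_LINEAR)[0,0][2])
    v=np.array(v); m=(xs>-.0985)&(xs<-.085); print(y,"%.4f"%xs[m][np.argmax(v[m])], v.astype(int).tolist() if y==-.03 else "")
E
```

```text
-0.06 -0.0910 
-0.045 -0.0910 
-0.03 -0.0910 [227, 226, 222, 203, 184, 144, 106, 93, 79, 79, 79, 79, 79, 79, 79, 80, 80, 83, 87, 119, 158, 183, 202, 192, 168, 137, 104, 87, 84, 83, 83, 84, 84, 84, 84, 84, 84, 90, 108, 133, 170, 203, 217, 230]
-0.018 -0.0905 
0.01 -0.0910 
0.02 -0.0905
```

```bash
python3 -c "
from h import *
print(job.sign_off())"
```

```text
the job is handed in; nothing more can be done
None
```

I pushed the blank square against the fence with its trim line over the steel edge, pressed the clamp shut, and handed the job in at about 17 s. No verdict was reported.

**Trim line:** after clamping, the line lies about 1.7 mm inside the steel's outer edge, as seen in the same wrist picture. The limit is 4 mm. It was 1.3 mm before clamping.

**Squareness:** the line and side were parallel to the board within my measuring error. The side read y = -0.0667 m against the ideal -0.065 m. I put that 1.7 mm down to calibration, because the fence itself read 1.7 mm low in an earlier picture and the push stopped hard against it.

**Clamp:** grip end and rubber foot appear within about 2 mm of where they belong when locked. I pressed the handle to 22 N, more than the 12 N it needs. I could not measure the joint angle or the foot's force directly.

**What disagreed:**
- **First push towards the fence:** the fingertips rode up onto the blank. I saw this in the picture, backed off, went lower and repeated it cleanly.
- **Pressing the handle:** the fingertips ended about 8 mm lower than the nominal locked height. I took this as give in the stop.

**Other things on the bench:** the arm was commanded near none of them. In the last scene picture the marker, angle clip and deburrer looked where they had been; the bottle was mostly cut off and the scriber was not in view.

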